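# Put the lid on the food box and clip it shut

## Task

Put the loose wooden lid on the open white food box, fully home, with its plug inside the rim and its two beads towards the two clamps. Then push both hinged steel clamps up against the lid so that each sprung hook snaps over the lid's bead and stays clipped by itself. Leave the mug, the bowl and the pepper mill alone.

Things in the scene. Friction and masses are not known exactly. Their poses are not given: they have to be found in the camera images.
- box: White enamelled open-topped box, 110 (x) by 130 (y) by 90 high, walls 4 thick; empty, held to the counter by suction feet, it does not move. Origin: centre of its underside, on the counter; z up, y along its length. A clamp is hinged on each end: left = +y end, right = -y end. It starts turned up to 0.35 rad either way, to the left or to the right of the robot.
- lid: Loose wooden lid, 0.17 to 0.35 kg. Origin: centre of its underside. From below: plug 98 (x) by 118 (y) by 8 high; plate 114 by 158 by 8 (top at z = 16); on it in the centre a ridge grip 20 (x) by 70 (y), top at z = 48; at each end a rounded bead 4 high, 90 long along x, at y = +-71. Same after a half turn. It starts flat on the counter, on its plug.
- lid_grip (a point): Point in the lid's ridge grip, 38 above the lid's underside (22 above the plate's top face, 10 below the ridge's top), over the lid's centre. Its axes are the lid's: grasp across x, where the ridge is 20 wide.
- box_mouth (a point): Centre of the box's mouth at rim height, 90 above the counter; axes as the box's. Lid home: plug inside the walls with 2 of play per side, plate resting on the rim, lid's origin 8 below this point, lid y along box y (either way round).
- clamp_left (a joint): Angle (rad) of the clamp on the box's +y end: 0 is upright (closed), about 0.6 is open against its stop, leaning outward, where it starts. A weak spring (about 0.02 Nm) swings it open whenever it is not clipped. Clipped behind the lid's bead it stays by itself between about -0.03 and 0.09. Inner stop at -0.06.
- clamp_right (a joint): The same for the clamp on the box's -y end (mirror image): 0 upright, about 0.6 open, clipped near 0.02.
- clamp_left_tab (a point): Middle of the outer face of the top edge of the clamp on the box's +y end: a steel plate 40 wide, 5 thick, 94 from hinge line to this edge. The hinge line is parallel to the box's x, 30 above the counter, 85 from the box's centre plane (20 outside the end wall). Closed, the plate is vertical and this edge is 124 above the counter, 87.5 from the centre plane; open, it leans outward and down.
- clamp_right_tab (a point): Middle of the outer face of the top edge of the clamp on the box's -y end: a steel plate 40 wide, 5 thick, 94 from hinge line to this edge. The hinge line is parallel to the box's x, 30 above the counter, 85 from the box's centre plane (20 outside the end wall). Closed, the plate is vertical and this edge is 124 above the counter, 87.5 from the centre plane; open, it leans outward and down.
- clamp_left_tooth (a point): Centre of the round tooth (8 thick, 36 long) under the end of the left clamp's hook. The hook reaches 24 inward from the plate, 71 above the hinge line, and is sprung: it can lift up to 9 along the plate (3 to 8 N). The tooth meets the lid's bead at a clamp angle of about 0.2, rides over it (4 to 10 N inward push at the clamp's top) and drops behind it near 0.02.
- clamp_right_tooth (a point): Centre of the round tooth (8 thick, 36 long) under the end of the right clamp's hook. The hook reaches 24 inward from the plate, 71 above the hinge line, and is sprung: it can lift up to 9 along the plate (3 to 8 N). The tooth meets the lid's bead at a clamp angle of about 0.2, rides over it (4 to 10 N inward push at the clamp's top) and drops behind it near 0.02.
- mug: Blue mug, 82 wide, 90 high, handle on one side; a bystander. Origin under its centre.
- bowl: Terracotta bowl, 120 wide, 55 high; a bystander. Origin under its centre.
- mill: Dark wooden pepper mill, 56 wide, 140 high; a bystander. Origin under its centre.
Mind the look-alikes: they are no part of the job. There is more than one size of the box; the one meant has the size given above.

How it is judged:
On the way, in this order (a step that is already met when the one before it is completed fails the run):
1. the lid is home on the box (horizontal distance between lid and box below 0.006 m and z of lid in the frame of box between 0.078 and 0.086 m and angle between the y axis of lid and the y axis of box, either way round below 0.08 rad and angle between lid's own z axis and vertical below 0.06 rad), for 0.2 s.
2. with the lid home, a first clamp is clipped over it (all of step 1 and value of joint any of clamp_left, clamp_right below 0.12 rad), for 0.2 s.
At the end, for the whole second after the job is handed in: The lid is home on the box: its centre within 6 mm of the box's centre, its underside 78 to 86 mm above the box's underside, its length along the box's length within 0.08 rad, level within 0.06 rad, and still; both clamps stay clipped by themselves (angle under 0.12 rad) (all of step 1 and value of joint each of clamp_left, clamp_right below 0.12 rad and linear speed of lid below 0.02 m/s); the robot touches nothing.
It fails at once if the mug, bowl or pepper mill is moved more than 30 mm or knocked over (distance of any of mug, bowl, mill from where it was at the start of the episode above 0.03 m or angle between any of mug, bowl, mill's own z axis and vertical above 0.4 rad).
It also fails if it takes over 72 s, if anything falls off the work surface, if the arm or the gripper's body presses on something with over 40 N, if the wrist force passes 120 N, or if a joint passes its speed limit or range.

## Robot

A 7-joint arm with a two-finger parallel gripper is mounted at the origin on the work surface. World frame = base frame: x ahead of the robot, y to its left, z up, the work surface at z = 0. Lengths are in m, angles in rad, forces in N, time in s.
With the tool pointing down it reaches from about 0.425 to 0.925 m from the base axis. Payload 6.8 kg.
Tool frame: the origin (TCP) lies at the very end of the fingers, on their centre line; the grasp point (between the pads) lies 19 mm behind it (manip.pinch_z is the distance from the TCP to the grasp point, in m); z points along the fingers, y is the line along which they close (so a half turn about z gives the same grasp; the last joint's range is limited). The gripper opens to 88 mm and grips with 3 to 60 N. Pads are 20 mm wide; open, the fingers measure 115 mm over their backs; the gripper's body (75 mm by 178 mm) begins 61 mm behind the grasp point.
Start: joints at [-0.108, 0.477, 0.022, 1.555, -0.011, 1.109, -0.083], TCP at [0.675, 0, 0.223] pointing down, gripper open.
Joint ranges: [-2.96, 2.96], [-0.34, 2.1], [-1.41, 1.46], [0.24, 2.44], [-1.37, 4.51], [0.17, 1.92], [-2.96, 2.96]. Speed limits (rad/s): [2.39, 2.39, 3.14, 3.14, 3.14, 3.14, 3.14].

## Interface

Orientations are given as a unit quaternion [x, y, z, w].
In Python, from plant import manip, viewer, job_done gives the robot as it stands.
- The arm moves only by the shell command python3 -m jog 'ROWS'. ROWS is JSON, a list of rows, each an object with "slide": the shift along the tool's x, y, z normalised to -1 to 1, where 1 is 30 mm, a list of three; "turn": the turn, a rotation vector about the tool's x, y, z normalised to -1 to 1, where 1 is 5 degrees, a list of three; "claw": the opening, from 0 (shut) to 1 (fully open). A call has 1 to 10 rows; each row shifts and turns the commanded pose from where the row before left it, along the tool's axes as they then stand; what a row does not reach is not made up. A row lasts 1/10 s, in which the tool goes at most 50 mm and 8.59 degrees, less where a joint would pass 70% of its speed; a pose out of reach is approached as far as the arm can. A call with a number of a shift or a turn outside -1 to 1 is refused whole. A call with a gripper value outside its range is refused whole. The fingers move at their own pace and stop on an object; the grip force is fixed at half the most. Time passes only in rows, so rows that do not move let the fingers close. It gives the time, the measured TCP pose, the force, the opening and the grip force at its end, in the units of the state.
- manip.read_state(): the state, without advancing time (a new reading comes with each control period).
- viewer.capture(name): name is "scene" or "side" or "wrist"; returns (picture, depth): 480x640x3 uint8, red, green, blue; 480x640 float32, m along the optical axis (not along the pixel's ray), 0 where there is no reading.
- viewer.camera_info(name): a dict with "camera_matrix" (3x3 intrinsics, pixels), "extrinsics" (4x4, takes a point from world to camera coordinates). Camera axes: x right, y up, looking along -z (the intrinsics and any distortion apply to the point x, -y, -z); pixel columns grow to the right and rows downward; lengths in m; the calibration is good to about 2 mm. A picture is of the moment at which its call begins: read the wrist's pose just before it. camera_info takes no time and is no camera call; for the wrist camera it gives the pose at the moment of the call.
- job_done(): hands the job in; it is judged then, once.
The state is a dict: "clock": time; "joints": joint angles; "qd": joint speeds; "tau": joint torques, N m; "eef_pos": TCP position; "tcp_rot": TCP orientation; "contact_force": force on the tool from outside, world axes, zero at the start; "torque": the same for the moment, N m; "gripper_width": finger opening in m; "grip_force": force on a finger pad.
Only numpy, scipy, OpenCV 4.12 (cv2) and the standard library are available. Lean on these libraries where they do the work, as an engineer would, in place of code of your own. Each camera call takes 0.05 s, during which the arm holds its last target. There are 200 camera calls.

## Working session

There is one attempt and no reset: what is moved stays moved. The work goes in short steps, Python scripts to look and compute and a shell command to move; the robot and the scene stay as the last step left them, time stands still between calls to the robot, and variables do not carry over. Pictures are saved under pics/ and viewed, at most 10 in all, crops included, and the job is handed in when it is done.

```bash
mkdir -p pics
cat > h.py <<'E'
import numpy as np, cv2
from plant import manip, viewer, job_done
def cap(n):
    i=viewer.camera_info(n); p,d=viewer.capture(n); return p,d,np.array(i["camera_matrix"]),np.array(i["extrinsics"])
def cloud(d,K,E):
    v,u=np.mgrid[:d.shape[0],:d.shape[1]]
    c=np.stack([(u-K[0,2])/K[0,0]*d,-(v-K[1,2])/K[1,1]*d,-d],-1)
    return (c-E[:3,3])@E[:3,:3]
def save(n,p): cv2.imwrite(f"pics/{n}.png",p[...,::-1])
E
python3 - <<'E'
from h import *
for n in("scene","side"):
    p,d,K,E=cap(n); save(n+"0",p); np.savez(n+"0.npz",p=p,d=d,K=K,E=E); print(viewer.camera_info(n).keys(),-E[:3,:3].T@E[:3,3])
s=manip.read_state(); print(s["clock"],s["eef_pos"],s["tcp_rot"],s["contact_force"])
E
```

```text
dict_keys(['camera_matrix', 'extrinsics']) [ 1.28729383 -0.53885724  0.6801779 ]
dict_keys(['camera_matrix', 'extrinsics']) [ 0.04552982 -0.56754099  0.65329017]
0.1 [ 6.74478573e-01 -7.42104340e-06  2.21802203e-01] [ 7.07076118e-01  7.07136995e-01 -6.15475821e-04 -5.04945711e-04] [-0.43904148  0.29276791 -1.58664483]
```

View pics/scene0.png

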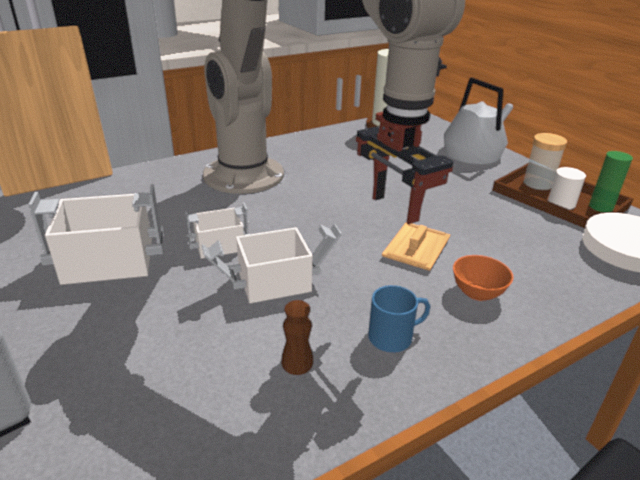

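View pics/side0.png

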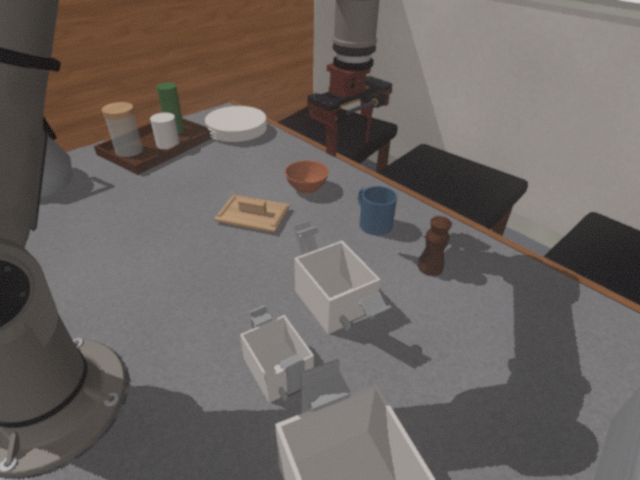

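Three candidate boxes in the scene view: large (100,235), small (218,230), and middle (275,262), which has its clamps open. In the side view the same three are at (355,440), (277,357) and (335,285). The lid is at (417,246) in scene and (253,213) in side. I'll measure their sizes and make one enlarged crop.

```bash
cat > m.py <<'E'
from h import *
from scipy.spatial import cKDTree
def load(n): z=np.load(n+"0.npz"); return z["p"],z["d"],z["K"],z["E"]
if __name__=="__main__":
    crops=[]
    for n,rois in(("scene",dict(big=(30,180,170,290),small=(185,200,250,262),mid=(195,218,345,305),lid=(375,215,460,275),mug=(365,280,435,352),bowl=(448,250,515,305),mill=(275,295,320,378))),("side",dict(big=(270,370,450,479),small=(235,300,320,400),mid=(290,220,392,332),lid=(210,190,295,235)))):
        p,d,K,E=load(n); W=cloud(d,K,E)
        for k,(a,b,c,e) in rois.items():
            w=W[b:e,a:c].reshape(-1,3); w=w[(d[b:e,a:c].ravel()>0)]; 
            w=w[(w[:,2]>.012)]
            zt=np.percentile(w[:,2],98)
            print(n,k,"z98 %.3f"%zt,"zhist",np.histogram(w[:,2],bins=np.arange(.01,.2,.01))[0])
            if k in("big","small","mid","lid"):
                for lo,hi in([(.085,.094)] if k=="mid" else [(.012,.02)] if k=="lid" else [(zt-.05,zt+.01)]):
                    q=w[(w[:,2]>lo)&(w[:,2]<hi)]
                    r=cv2.minAreaRect((q[:,:2]*1000).astype(np.float32)); print("   rect",r)
            else: print("   c",np.median(w[:,:2],0),w[:,:2].min(0),w[:,:2].max(0))
    p=load("scene")[0][205:315,185:350]; q=load("side")[0][215:340,285:400]
    f=lambda x:cv2.resize(x,(400,300),interpolation=cv2.INTER_CUBIC)
    save("crop",np.hstack([f(p),f(q)]))
E
python3 m.py
```

```text
scene big z98 0.154 zhist [404 454 520 834 852 748 783 812 841 866 922 468 115 578  91 127   0   0]
   rect ((250.0001220703125, -434.016357421875), (235.44891357421875, 156.630126953125), 70.51648712158203)
scene small z98 0.109 zhist [ 61 291 315 389 375 453 130 265 140 191  39   0   0   0   0   0   0   0]
   rect ((390.4659729003906, -214.21726989746094), (133.73609924316406, 252.70465087890625), 78.73883056640625)
scene mid z98 0.111 zhist [ 323  770 1015  933  862  867  698  727  367  361   75   19   66    4
    0    0    0    0]
   rect ((473.9416198730469, -176.30230712890625), (315.68536376953125, 160.2008514404297), 49.345821380615234)
scene lid z98 0.233 zhist [1518  208   68  179   78    0    0    0    0    0    0    0    0    0
    0    0    0    0]
   rect ((550.6193237304688, 190.6529541015625), (115.08271026611328, 159.5182342529297), 31.12128257751465)
scene mug z98 0.091 zhist [140 241 299 331 358 375 425 419 187   0   0   0   0   0   0   0   0   0]
   c [ 0.76372537 -0.04402365] [ 0.70974586 -0.08273943] [0.79275247 0.03397628]
scene bowl z98 0.057 zhist [251 359 42
[... 500 characters left out ...]
317016601562, 148.98007202148438), 70.06074523925781)
side small z98 0.165 zhist [285 462 455 455 502 702 133 454 125   5  23  18  10 313  86 134   0   0]
   rect ((264.4674377441406, -331.90283203125), (38.45216751098633, 23.821500778198242), 46.769229888916016)
side mid z98 0.109 zhist [381 531 620 499 551 691 726 868 324 503  81   0   0   0   0   0   0   0]
   rect ((493.69915771484375, -151.87640380859375), (261.0418701171875, 111.6497573852539), 77.39569854736328)
side lid z98 0.049 zhist [1326  147   88  181    5    0    0    1    5   12    0    0    0    0
    0    0    0    0]
   rect ((545.6618041992188, 189.23599243164062), (117.6929702758789, 158.7301788330078), 31.44708251953125)
```

View pics/crop.png

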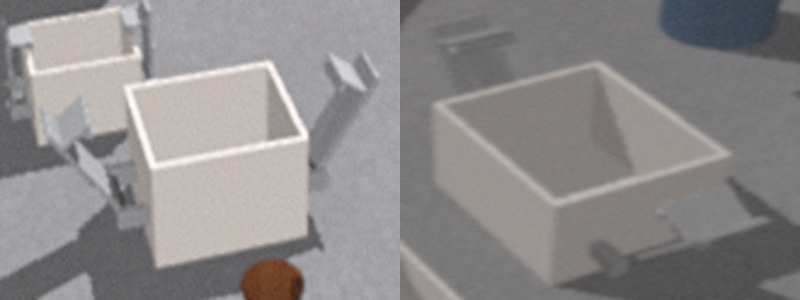

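The crop confirms the middle box: open clamps lean out at both ends, and there's clear space inside. Its rim corners in the scene crop are (127,88), (270,63), (306,135) and (155,165). I'll check its size from those corners and refine its pose and the lid's.

```bash
cat > b.py <<'E'
from m import *
from scipy.optimize import least_squares
def ray(u,v,K,E,z):
    R=E[:3,:3];o=-R.T@E[:3,3]; r=R.T@np.array([(u-K[0,2])/K[0,0],-(v-K[1,2])/K[1,1],-1]); return (o+r*(z-o[2])/r[2])[:2]
def wrap(pts,c0,a0,hx,hy):
    # robust: distance of pts to rect outline
    def f(q):
        c,s=np.cos(q[2]),np.sin(q[2]); l=(pts-q[:2])@np.array([[c,-s],[s,c]])
        dx=np.abs(l[:,0])-hx; dy=np.abs(l[:,1])-hy
        return np.where(np.maximum(dx,dy)>0,np.hypot(np.maximum(dx,0),np.maximum(dy,0)),-np.minimum(-dx,-dy))
    return least_squares(f,[*c0,a0],loss="soft_l1",f_scale=.002)
if __name__=="__main__":
  for n,cs in(("scene",[(127,88),(270,63),(306,135),(155,165)]),("side",[(35,104),(202,64),(330,156),(152,203)])):
    p,d,K,E=load(n); W=cloud(d,K,E)
    o,sx,sy=((185,205),165/400,110/300) if n=="scene" else ((285,215),115/400,125/300)
    C=np.array([ray(o[0]+x*sx,o[1]+y*sy,K,E,.09) for x,y in cs]); L=[np.linalg.norm(C[i]-C[i-1]) for i in range(4)]
    c=C.mean(0); print(n,"corners",C.round(3).tolist(),"sides",np.round(L,3),"c",c)
    r=cv2.minAreaRect((C*1000).astype(np.float32)); print(r)
    m=(abs(W[...,2]-.0895)<.003)&(d>0)&(p.min(-1)>95); q=W[m][:,:2]; q=q[np.linalg.norm(q-c,axis=1)<.092]
    ang=[np.arctan2(*(C[i]-C[i-1])[::-1]) for i in range(4)]; i=int(np.argmax(L)); ax=ang[i]-np.pi/2
    s=wrap(q,c,ax,.053,.063); print(len(q),"box",s.x,np.degrees(s.x[2]),np.median(abs(s.fun)))
E
python3 b.py
```

```text
scene corners [[0.432, -0.201], [0.459, -0.077], [0.56, -0.099], [0.534, -0.222]] sides [0.104 0.127 0.103 0.125] c [ 0.49614437 -0.14950429]
((496.3133850097656, -149.88818359375), (127.17007446289062, 103.97425842285156), 77.58573913574219)
497 box [ 0.4972778  -0.15140705 -0.21806641] -12.494285093518112 0.0013464420116707301
side corners [[0.456, -0.08], [0.562, -0.107], [0.532, -0.23], [0.428, -0.202]] sides [0.125 0.109 0.127 0.108] c [ 0.49451058 -0.1545192 ]
((494.0393371582031, -154.89785766601562), (127.92074584960938, 109.18035125732422), 76.56737518310547)
573 box [ 0.49285198 -0.15363372 -3.36147211] -192.59816475149265 0.0012152066563525937
```

The middle box measures about 105 × 127 between corner picks, which matches 110 × 130. Its centre is about (0.495, -0.152) with yaw -12.5°. The lid is at about (0.548, 0.190), with its x axis at 31.3°. I'm moving over the lid now.

```bash
R='{"slide":[0.79,-0.53,0],"turn":[0,0,0],"claw":1}'; python3 -m jog '[{"slide":[0.79,-0.53,0],"turn":[0,0,0],"claw":1},{"slide":[0.79,-0.53,0],"turn":[0,0,0],"claw":1},{"slide":[0.79,-0.53,0],"turn":[0,0,0],"claw":1},{"slide":[0.79,-0.53,0],"turn":[0,0,0],"claw":1},{"slide":[0.79,-0.53,0],"turn":[0,0,0],"claw":1},{"slide":[0.79,-0.53,0],"turn":[0,0,0],"claw":1},{"slide":[0.79,-0.53,0],"turn":[0,0,0],"claw":1},{"slide":[0.79,-0.53,0],"turn":[0,0,0],"claw":1}]'
python3 -m jog '[{"slide":[0,0,0],"turn":[0,0,-0.9],"claw":1},{"slide":[0,0,0],"turn":[0,0,-0.9],"claw":1},{"slide":[0,0,0],"turn":[0,0,-0.9],"claw":1},{"slide":[0,0,0],"turn":[0,0,-0.9],"claw":1},{"slide":[0,0,0],"turn":[0,0,-0.9],"claw":1},{"slide":[0,0,0],"turn":[0,0,-0.9],"claw":1},{"slide":[0,0,0],"turn":[0,0,-0.86],"claw":1},{"slide":[0,0,0],"turn":[0,0,0],"claw":1},{"slide":[0,0,0],"turn":[0,0,0],"claw":1}]'
cat > w.py <<'E'
from h import *
import sys
from scipy.spatial.transform import Rotation as Ro
s=manip.read_state(); p,d,K,E=cap("wrist"); save(sys.argv[1],p); np.savez(sys.argv[1]+".npz",p=p,d=d,K=K,E=E)
R=Ro.from_quat(s["tcp_rot"]).as_matrix(); print("t",s["clock"],"pos",np.round(s["eef_pos"],4)); print("R cols",R.round(4).tolist()); print("cam",-E[:3,:3].T@E[:3,3])
W=cloud(d,K,E); print("z",np.histogram(W[d>0][:,2],bins=np.arange(-.01,.2,.01))[0])
E
python3 w.py w1
```

```text
clock: 0.9
eef_pos: [0.5468, 0.1904, 0.2223]
tcp_rot: [0.707, 0.707, -0.0, -0.0]
contact_force: [-0.3, 1.9, -0.5]
gripper_width: 0.0879
grip_force: 0.0
clock: 1.8
eef_pos: [0.5476, 0.1895, 0.2224]
tcp_rot: [0.491, 0.871, -0.0, -0.0]
contact_force: [0.6, -0.6, -0.6]
gripper_width: 0.0879
grip_force: 0.0
t 1.8 pos [0.5476 0.1895 0.2224]
R cols [[-0.5177, 0.8556, -0.0005], [0.8556, 0.5177, -0.0002], [0.0001, -0.0005, -1.0]]
cam [0.50546869 0.25726048 0.38572533]
z [ 12795 193034  16072   3135   1601   3012   2056    604    383    258
    152    327     55      0      0      0      0      0      0      0]
```

View pics/w1.png

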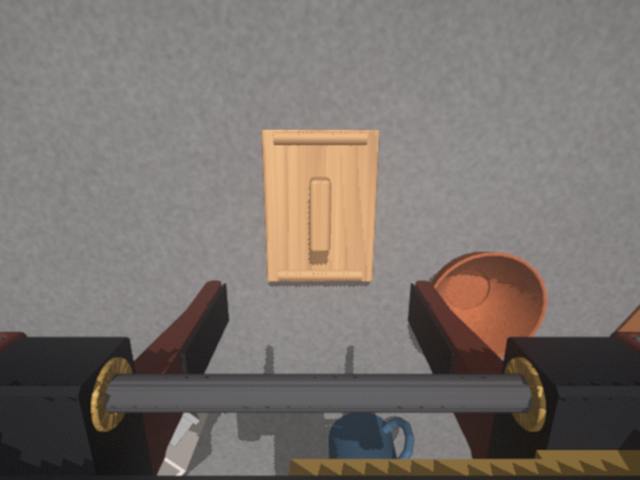

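The wrist view shows the lid square in the picture, with plate corners at (263,130), (379,130), (268,282) and (372,282) and the ridge at (320,215). The bowl at (490,300) is clear of the fingers. Next I'll fit the lid.

```bash
cat > lid.py <<'E'
from h import *
import sys
def fit(f,orange=True):
    z=np.load(f+".npz"); p,d,K,E=[z[k] for k in"pdKE"]; W=cloud(d,K,E); hsv=cv2.cvtColor(p,cv2.COLOR_RGB2HSV)
    roi=np.zeros(d.shape,bool); roi[110:300,240:400]=True
    m=roi&(d>0)&(hsv[...,1]>60)
    out=[]
    for lo,hi in((.009,.024),(.042,.054)):
        q=W[m&(W[...,2]>lo)&(W[...,2]<hi)]; r=cv2.minAreaRect((q[:,:2]*1000).astype(np.float32)); print(len(q),"z",np.median(q[:,2]).round(4),r)
fit(sys.argv[1])
E
python3 lid.py w1
```

```text
15197 z 0.0173 ((547.8314819335938, 190.57861328125), (113.63330078125, 156.813720703125), 31.025310516357422)
1523 z 0.0489 ((548.1823120117188, 190.67022705078125), (19.612407684326172, 69.34339904785156), 30.751113891601562)
```

The lid fit gives 114 × 157 mm and a 20 × 69 mm ridge at the right heights. It is 1 mm off the TCP, so I'm descending to grasp it.

```bash
python3 -m jog '[{"slide":[0.025,0.02,0.96],"turn":[0,0,0],"claw":1},{"slide":[0,0,0.96],"turn":[0,0,0],"claw":1},{"slide":[0,0,0.96],"turn":[0,0,0],"claw":1},{"slide":[0,0,0.96],"turn":[0,0,0],"claw":1},{"slide":[0,0,0.96],"turn":[0,0,0],"claw":1},{"slide":[0,0,0.8],"turn":[0,0,0],"claw":1},{"slide":[0,0,0.6],"turn":[0,0,0],"claw":1},{"slide":[0,0,0.5],"turn":[0,0,0],"claw":1},{"slide":[0,0,0],"turn":[0,0,0],"claw":1},{"slide":[0,0,0],"turn":[0,0,0],"claw":1}]'
python3 -m jog '[{"slide":[0,0,0],"turn":[0,0,0],"claw":0},{"slide":[0,0,0],"turn":[0,0,0],"claw":0},{"slide":[0,0,0],"turn":[0,0,0],"claw":0},{"slide":[0,0,0],"turn":[0,0,0],"claw":0},{"slide":[0,0,0],"turn":[0,0,0],"claw":0},{"slide":[0,0,0],"turn":[0,0,0],"claw":0},{"slide":[0,0,0],"turn":[0,0,0],"claw":0},{"slide":[0,0,0],"turn":[0,0,0],"claw":0}]'
```

```text
clock: 2.85
eef_pos: [0.5482, 0.1907, 0.0219]
tcp_rot: [0.49, 0.872, 0.0, 0.0]
contact_force: [0.5, -0.1, 0.6]
gripper_width: 0.088
grip_force: 0.0
clock: 3.65
eef_pos: [0.5479, 0.1905, 0.0216]
tcp_rot: [0.49, 0.872, -0.0, -0.0]
contact_force: [-1.0, 0.1, 0.8]
gripper_width: 0.0274
grip_force: 0.0
```

```bash
python3 -m jog '[{"slide":[0,0,0],"turn":[0,0,0],"claw":0},{"slide":[0,0,0],"turn":[0,0,0],"claw":0},{"slide":[0,0,0],"turn":[0,0,0],"claw":0},{"slide":[0,0,0],"turn":[0,0,0],"claw":0}]'
python3 -m jog '[{"slide":[0,0,-0.5],"turn":[0,0,0],"claw":0},{"slide":[0,0,-0.9],"turn":[0,0,0],"claw":0},{"slide":[0,0,-0.9],"turn":[0,0,0],"claw":0},{"slide":[0,0,-0.9],"turn":[0,0,0],"claw":0},{"slide":[0,0,-0.9],"turn":[0,0,0],"claw":0},{"slide":[0,0,-0.9],"turn":[0,0,0],"claw":0},{"slide":[0,0,-0.9],"turn":[0,0,0],"claw":0},{"slide":[0,0,-0.9],"turn":[0,0,0],"claw":0},{"slide":[0,0,0],"turn":[0,0,0],"claw":0}]'
python3 -m jog '[{"slide":[0,0,0],"turn":[0,0,0.87],"claw":0},{"slide":[0,0,0],"turn":[0,0,0.87],"claw":0},{"slide":[0,0,0],"turn":[0,0,0.87],"claw":0},{"slide":[0,0,0],"turn":[0,0,0.87],"claw":0},{"slide":[0,0,0],"turn":[0,0,0.87],"claw":0},{"slide":[0,0,0],"turn":[0,0,0.87],"claw":0},{"slide":[0,0,0],"turn":[0,0,0.87],"claw":0},{"slide":[0,0,0],"turn":[0,0,0.87],"claw":0},{"slide":[0,0,0],"turn":[0,0,0.87],"claw":0},{"slide":[0,0,0],"turn":[0,0,0.87],"claw":0}]'
```

```text
clock: 4.05
eef_pos: [0.548, 0.1906, 0.0216]
tcp_rot: [0.49, 0.872, 0.0, 0.0]
contact_force: [1.0, 0.9, -0.7]
gripper_width: 0.0197
grip_force: 30.0
clock: 4.95
eef_pos: [0.5497, 0.1914, 0.2303]
tcp_rot: [0.49, 0.872, 0.003, 0.002]
contact_force: [0.9, 1.3, -1.9]
gripper_width: 0.0196
grip_force: 30.0
clock: 5.95
eef_pos: [0.5469, 0.1901, 0.2245]
tcp_rot: [0.779, 0.627, -0.001, -0.0]
contact_force: [0.7, -0.9, -2.8]
gripper_width: 0.02
grip_force: 30.0
```

```bash
python3 -m jog '[{"slide":[-0.99,0.045,-0.15],"turn":[0,0,0],"claw":0},{"slide":[-0.99,0.045,-0.15],"turn":[0,0,0],"claw":0},{"slide":[-0.99,0.045,-0.15],"turn":[0,0,0],"claw":0},{"slide":[-0.99,0.045,-0.15],"turn":[0,0,0],"claw":0},{"slide":[-0.99,0.045,-0.15],"turn":[0,0,0],"claw":0},{"slide":[-0.99,0.045,-0.15],"turn":[0,0,0],"claw":0},{"slide":[-0.99,0.045,-0.15],"turn":[0,0,0],"claw":0},{"slide":[-0.99,0.045,-0.15],"turn":[0,0,0],"claw":0},{"slide":[-0.99,0.045,-0.15],"turn":[0,0,0],"claw":0}]'
python3 -m jog '[{"slide":[-0.99,0.045,-0.15],"turn":[0,0,0],"claw":0},{"slide":[-0.99,0.045,-0.15],"turn":[0,0,0],"claw":0},{"slide":[-0.99,0.045,-0.15],"turn":[0,0,0],"claw":0},{"slide":[-0.99,0.045,-0.15],"turn":[0,0,0],"claw":0},{"slide":[-0.99,0.045,-0.15],"turn":[0,0,0],"claw":0},{"slide":[-0.99,0.045,-0.15],"turn":[0,0,0],"claw":0},{"slide":[-0.99,0.045,-0.15],"turn":[0,0,0],"claw":0},{"slide":[-0.99,0.045,-0.15],"turn":[0,0,0],"claw":0},{"slide":[0,0,0],"turn":[0,0,0],"claw":0},{"slide":[0,0,0],"turn":[0,0,0],"claw":0}]'
python3 w.py w2
```

```text
clock: 6.85
eef_pos: [0.5019, -0.0744, 0.2654]
tcp_rot: [0.778, 0.628, -0.001, -0.001]
contact_force: [1.2, -0.5, -3.3]
gripper_width: 0.0199
grip_force: 30.0
clock: 7.85
eef_pos: [0.4628, -0.3078, 0.3012]
tcp_rot: [0.779, 0.627, -0.0, -0.001]
contact_force: [0.9, 0.4, -2.2]
gripper_width: 0.0193
grip_force: 30.0
t 7.85 pos [ 0.4628 -0.3078  0.3012]
R cols [[0.2128, 0.9771, -0.0016], [0.9771, -0.2128, 0.001], [0.0007, -0.0017, -1.0]]
cam [ 0.47940135 -0.23040602  0.46458295]
z [ 12313 143185   1421   1857   2317   2296   2118   2386   1499   2862
   3355   1577   1527   2544   1884   2361    404    625      0      0]
```

View pics/w2.png

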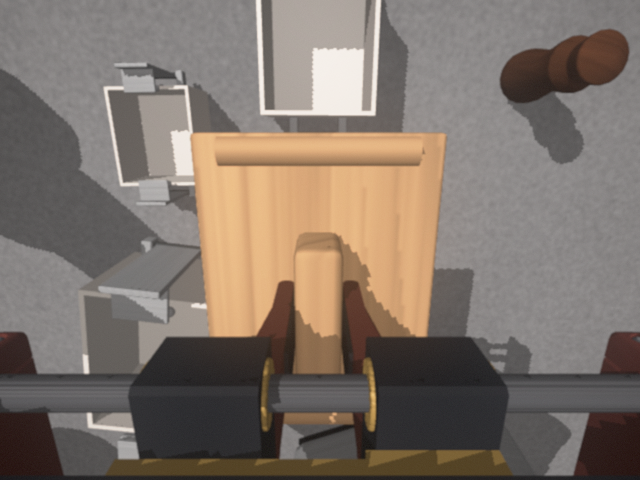

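In this view the box's near rim edge is at row 112, between columns 260 and 378. The held lid is in front with its bead at (320,152). I'll measure the rim and the held lid together.

```bash
cat > c.py <<'E'
from h import *
from scipy.optimize import least_squares
z=np.load("w2.npz"); p,d,K,E=[z[k] for k in"pdKE"]; W=cloud(d,K,E)
roi=np.zeros(d.shape,bool); roi[0:122,240:395]=True
q=W[roi&(d>0)&(abs(W[...,2]-.09)<.004)][:,:2]
def f(v):
    c,s=np.cos(v[2]),np.sin(v[2]); l=(q-v[:2])@np.array([[c,-s],[s,c]])
    # distance to wall centre lines of U shape: x=+-.053, y=-.063 
    dx=np.abs(np.abs(l[:,0])-.053); dy=np.abs(l[:,1]+.063)
    inside=np.abs(l[:,0])<.055
    return np.maximum(np.minimum(np.hypot(dx,np.maximum(-.063-l[:,1],0)),np.hypot(dy,np.maximum(np.abs(l[:,0])-.053,0)))-.0015,0)
s=least_squares(f,[.495,-.152,-.215],loss="soft_l1",f_scale=.001); print(len(q),"box",s.x,np.degrees(s.x[2]),np.mean(s.fun))
v=s.x;c,n=np.cos(v[2]),np.sin(v[2]); l=(q-v[:2])@np.array([[c,-n],[n,c]]); print("x 1..99%",np.percentile(l[:,0],[1,99]),"ymin",np.percentile(l[:,1],[1,2]))
# held lid plate
P=np.array([.4628,-.3078,.3012]);R=np.array([[0.2128,0.9771,-0.0016],[0.9771,-0.2128,0.001],[0.0007,-0.0017,-1.0]])
L=(W-P)@R
hsv=cv2.cvtColor(p,cv2.COLOR_RGB2HSV); m=(d>0)&(hsv[...,1]>60)&(d<.3); m[:120]=0;m[330:]=0;m[:,:185]=0;m[:,455:]=0
t=L[m]; print("tool z hist",np.histogram(t[:,2],bins=np.arange(-.04,.03,.004)))
t2=t[(t[:,2]>-.005)&(t[:,2]<.012)]; print("plate edge tool x max",np.percentile(t2[:,0],[98,99,99.8]))
# per-row left/right edges in tool y
for r in range(150,320,25):
    row=L[r][m[r]&(abs(L[r,:,2]-.003)<.008)]; print(r,row[:,0].mean().round(4),row[:,1].min().round(4),row[:,1].max().round(4))
A=np.c_[t2[:,:2],np.ones(len(t2))]; k=t2[:,2]; g=abs(k-np.median(k))<.003; print("plane",np.linalg.lstsq(A[g],k[g],rcond=None)[0])
E
python3 c.py
```

```text
1652 box [ 0.49580551 -0.15385222 -0.21948566] -12.575602107864126 0.00011706014749451463
x 1..99% [-0.05486625  0.05490419] ymin [-0.06486978 -0.0648189 ]
tool z hist (array([  289,   263,   812,  3453,   413,   295,   256,   248,   227,
         710, 13499, 26015,     2,     0,     0,     0,     0]), array([-4.00000000e-02, -3.60000000e-02, -3.20000000e-02, -2.80000000e-02,
       -2.40000000e-02, -2.00000000e-02, -1.60000000e-02, -1.20000000e-02,
       -8.00000000e-03, -4.00000000e-03, -3.46944695e-17,  4.00000000e-03,
        8.00000000e-03,  1.20000000e-02,  1.60000000e-02,  2.00000000e-02,
        2.40000000e-02,  2.80000000e-02]))
plate edge tool x max [0.07657055 0.07738287 0.07781334]
150 0.0704 -0.0563 0.0559
175 0.0592 -0.0568 0.0561
200 0.0478 -0.0563 0.0556
225 0.0359 -0.0566 0.0555
250 0.0235 -0.0561 0.056
275 0.0106 -0.0565 0.056
300 -0.0028 -0.0571 0.0556
plane [-0.0068316  -0.00039846  0.00453048]
```

```bash
python3 -m jog '[{"slide":[0,0,0],"turn":[0,0,0.06],"claw":0},{"slide":[0.88,-0.007,0],"turn":[0,0,0],"claw":0},{"slide":[0.88,-0.007,0],"turn":[0,0,0],"claw":0},{"slide":[0.88,-0.007,0],"turn":[0,0,0],"claw":0},{"slide":[0.88,-0.007,0],"turn":[0,0,0],"claw":0},{"slide":[0.88,-0.007,0],"turn":[0,0,0],"claw":0},{"slide":[0.88,-0.007,0],"turn":[0,0,0],"claw":0},{"slide":[0,0,0],"turn":[0,0,0],"claw":0}]'
python3 -m jog '[{"slide":[0,0,0.9],"turn":[0,0,0],"claw":0},{"slide":[0,0,0.9],"turn":[0,0,0],"claw":0},{"slide":[0,0,0.9],"turn":[0,0,0],"claw":0},{"slide":[0,0,0.9],"turn":[0,0,0],"claw":0},{"slide":[0,0,0.9],"turn":[0,0,0],"claw":0},{"slide":[0,0,0.8],"turn":[0,0,0],"claw":0},{"slide":[0,0,0.6],"turn":[0,0,0],"claw":0},{"slide":[0,0,0],"turn":[0,0,0],"claw":0},{"slide":[0,0,0],"turn":[0,0,0],"claw":0}]'
cat > st.py <<'E'
from h import *
from scipy.spatial.transform import Rotation as Ro
s=manip.read_state();R=Ro.from_quat(s["tcp_rot"]).as_matrix(); print(s["clock"],np.round(s["eef_pos"],4),"yaw",np.degrees(np.arctan2(R[1,1],R[0,1])),"zaxis",R[:,2].round(4),"F",np.round(s["contact_force"],1))
a=np.radians(-12.58); c,n=np.cos(a),np.sin(a); print("box frame",(np.array(s["eef_pos"][:2])-[.4958,-.1539])@np.array([[c,-n],[n,c]]))
E
python3 st.py
```

```text
clock: 8.7
eef_pos: [0.4977, -0.1472, 0.3019]
tcp_rot: [0.777, 0.629, 0.001, -0.001]
contact_force: [-0.7, 0.1, -1.6]
gripper_width: 0.0204
grip_force: 30.0
clock: 9.6
eef_pos: [0.4968, -0.1528, 0.1254]
tcp_rot: [0.78, 0.626, -0.0, -0.0]
contact_force: [0.2, 0.1, -1.3]
gripper_width: 0.0201
grip_force: 30.0
9.6 [ 0.4968 -0.1528  0.1254] yaw -12.484502000712586 zaxis [-3.e-04 -0.e+00 -1.e+00] F [ 0.2  0.1 -1.3]
box frame [0.00071591 0.00128454]
```

```bash
python3 -m jog '[{"slide":[-0.015,-0.015,0],"turn":[0,0,0],"claw":0},{"slide":[0,0,0.15],"turn":[0,0,0],"claw":0},{"slide":[0,0,0.1],"turn":[0,0,0],"claw":0},{"slide":[0,0,0.1],"turn":[0,0,0],"claw":0},{"slide":[0,0,0.1],"turn":[0,0,0],"claw":0},{"slide":[0,0,0.1],"turn":[0,0,0],"claw":0},{"slide":[0,0,0],"turn":[0,0,0],"claw":0}]'
python3 -m jog '[{"slide":[0,0,0.08],"turn":[0,0,0],"claw":0},{"slide":[0,0,0.08],"turn":[0,0,0],"claw":0},{"slide":[0,0,0.03],"turn":[0,0,0],"claw":0},{"slide":[0,0,0],"turn":[0,0,0],"claw":0}]'; python3 st.py
```

```text
clock: 10.3
eef_pos: [0.4958, -0.1531, 0.1081]
tcp_rot: [0.78, 0.626, -0.0, -0.0]
contact_force: [0.1, -0.2, -2.5]
gripper_width: 0.0199
grip_force: 30.0
clock: 10.7
eef_pos: [0.4964, -0.1533, 0.1036]
tcp_rot: [0.78, 0.626, 0.0, 0.0]
contact_force: [-2.8, 1.0, 5.2]
gripper_width: 0.0201
grip_force: 30.0
10.7 [ 0.4964 -0.1533  0.1036] yaw -12.507073242532975 zaxis [ 5.e-04  1.e-04 -1.e+00] F [-2.8  1.   5.2]
box frame [0.00047056 0.00075291]
```

The lid is at home height and just touching the rim. Releasing it and rising.

```bash
python3 -m jog '[{"slide":[0,0,0],"turn":[0,0,0],"claw":0.6},{"slide":[0,0,0],"turn":[0,0,0],"claw":0.6},{"slide":[0,0,0],"turn":[0,0,0],"claw":0.6},{"slide":[0,0,0],"turn":[0,0,0],"claw":0.6},{"slide":[0,0,0],"turn":[0,0,0],"claw":0.6},{"slide":[0,0,-0.5],"turn":[0,0,0],"claw":0.6},{"slide":[0,0,-0.9],"turn":[0,0,0],"claw":0.6},{"slide":[0,0,-0.9],"turn":[0,0,0],"claw":0.6},{"slide":[0,0,-0.9],"turn":[0,0,0],"claw":0},{"slide":[0,0,-0.9],"turn":[0,0,0],"claw":0}]'
python3 -m jog '[{"slide":[0.95,0,0],"turn":[0,0,0],"claw":0},{"slide":[0.95,0,0],"turn":[0,0,0],"claw":0},{"slide":[0.95,0,0],"turn":[0,0,0],"claw":0},{"slide":[0.95,0,0],"turn":[0,0,0],"claw":0},{"slide":[0.95,0,0],"turn":[0,0,0],"claw":0},{"slide":[0.95,0,0],"turn":[0,0,0],"claw":0},{"slide":[0,0,0],"turn":[0,0,0],"claw":0},{"slide":[0,0,0],"turn":[0,0,0],"claw":0}]'; python3 st.py
python3 - <<'E'
from h import *
p,d,K,E=cap("scene"); W=cloud(d,K,E)
q,_,_,_=cap("side"); f=lambda x:cv2.resize(x,(400,320),interpolation=cv2.INTER_CUBIC)
save("lidon",np.hstack([f(p[190:310,190:350]),f(q[205:345,280:400])]))
m=np.zeros(d.shape,bool);m[200:310,190:350]=1
h=cv2.cvtColor(p,cv2.COLOR_RGB2HSV)
q=W[m&(abs(W[...,2]-.098)<.006)&(h[...,1]>80)]; print(len(q),cv2.minAreaRect((q[:,:2]*1000).astype(np.float32)))
A=np.c_[q[:,:2],np.ones(len(q))];print(np.linalg.lstsq(A,q[:,2],rcond=None)[0],np.median(q[:,2]))
E
```

```text
clock: 11.7
eef_pos: [0.496, -0.1532, 0.227]
tcp_rot: [0.78, 0.626, -0.0, -0.0]
contact_force: [1.1, 0.1, -1.4]
gripper_width: 0.0398
grip_force: 0.0
clock: 12.5
eef_pos: [0.5331, 0.014, 0.2258]
tcp_rot: [0.779, 0.626, -0.0, -0.0]
contact_force: [0.5, -0.7, -0.5]
gripper_width: 0.0002
grip_force: 0.0
12.5 [0.5331 0.014  0.2258] yaw -12.425420095425373 zaxis [-4.e-04 -3.e-04 -1.e+00] F [ 0.5 -0.7 -0.5]
box frame [-0.00017849  0.17196356]
2059 ((497.5102233886719, -151.98965454101562), (157.36343383789062, 118.00289916992188), 77.259033203125)
[-0.01688545  0.00569005  0.1086343 ] 0.0990325719348859
```

View pics/lidon.png

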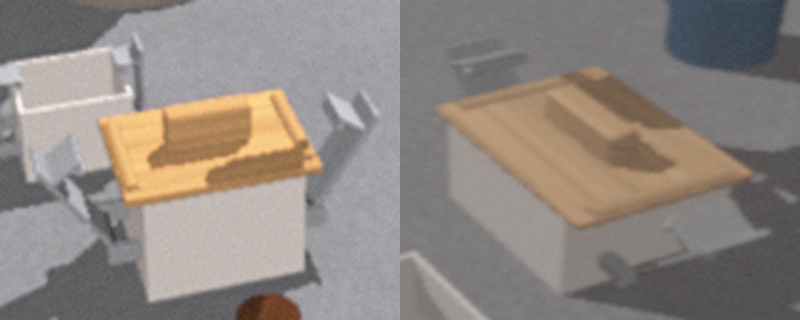

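The lid sits flat and level on the box, its plate from (100,120) to (320,165) in the left half of the crop, and both clamps are still open. Now I'll close the left clamp.

```bash
python3 -m jog '[{"slide":[0,0,0.9],"turn":[0,0,0],"claw":0},{"slide":[0,0,0.9],"turn":[0,0,0],"claw":0},{"slide":[0,0,0.9],"turn":[0,0,0],"claw":0},{"slide":[0,0,0.9],"turn":[0,0,0],"claw":0},{"slide":[0,0,0.7],"turn":[0,0,0],"claw":0},{"slide":[0,0,0.4],"turn":[0,0,0],"claw":0},{"slide":[0,0,0],"turn":[0,0,0],"claw":0}]'; python3 st.py
python3 -m jog '[{"slide":[-0.4,0,0],"turn":[0,0,0],"claw":0},{"slide":[-0.4,0,0],"turn":[0,0,0],"claw":0},{"slide":[-0.3,0,0],"turn":[0,0,0],"claw":0},{"slide":[-0.3,0,0],"turn":[0,0,0],"claw":0},{"slide":[-0.3,0,0],"turn":[0,0,0],"claw":0},{"slide":[-0.2,0,0],"turn":[0,0,0],"claw":0}]'; python3 st.py
```

```text
clock: 13.3
eef_pos: [0.5321, 0.0126, 0.0837]
tcp_rot: [0.78, 0.625, -0.001, -0.001]
contact_force: [-0.1, -0.4, 0.3]
gripper_width: 0.0001
grip_force: 0.0
13.3 [0.5321 0.0126 0.0837] yaw -12.58376819866422 zaxis [-2.8e-03 -8.0e-04 -1.0e+00] F [-0.1 -0.4  0.3]
box frame [-0.00083958  0.17043097]
clock: 13.9
eef_pos: [0.5212, -0.0422, 0.0854]
tcp_rot: [0.78, 0.626, 0.001, 0.0]
contact_force: [0.2, 5.1, 3.2]
gripper_width: 0.0006
grip_force: 2.1
13.9 [ 0.5212 -0.0422  0.0854] yaw -12.527385077902144 zaxis [ 1.1e-03  8.0e-04 -1.0e+00] F [0.2 5.1 3.2]
box frame [0.00041227 0.11454302]
```

```bash
python3 -m jog '[{"slide":[-0.1,0,0],"turn":[0,0,0],"claw":0},{"slide":[-0.1,0,0],"turn":[0,0,0],"claw":0},{"slide":[-0.1,0,0],"turn":[0,0,0],"claw":0},{"slide":[0,0,0],"turn":[0,0,0],"claw":0}]'; python3 st.py
python3 -m jog '[{"slide":[-0.1,0,0],"turn":[0,0,0],"claw":0},{"slide":[-0.1,0,0],"turn":[0,0,0],"claw":0},{"slide":[-0.1,0,0],"turn":[0,0,0],"claw":0},{"slide":[0,0,0],"turn":[0,0,0],"claw":0}]'; python3 st.py
```

```text
clock: 14.3
eef_pos: [0.5187, -0.0513, 0.0848]
tcp_rot: [0.78, 0.626, -0.0, 0.0]
contact_force: [0.5, 0.5, 0.1]
gripper_width: 0.0004
grip_force: 0.3
14.3 [ 0.5187 -0.0513  0.0848] yaw -12.524032389816021 zaxis [-4.e-04 -5.e-04 -1.e+00] F [0.5 0.5 0.1]
box frame [4.0341703e-06 1.0508708e-01]
clock: 14.7
eef_pos: [0.5167, -0.0591, 0.0848]
tcp_rot: [0.78, 0.626, 0.0, -0.0]
contact_force: [1.0, 3.7, -0.6]
gripper_width: 0.0004
grip_force: 1.7
14.7 [ 0.5167 -0.0591  0.0848] yaw -12.495461316598957 zaxis [-5.e-04  6.e-04 -1.e+00] F [ 1.   3.7 -0.6]
box frame [-0.00024954  0.09704226]
```

```bash
python3 -m jog '[{"slide":[-0.07,0,0],"turn":[0,0,0],"claw":0},{"slide":[-0.07,0,0],"turn":[0,0,0],"claw":0},{"slide":[0,0,0],"turn":[0,0,0],"claw":0}]'; python3 st.py
python3 -m jog '[{"slide":[0.4,0,0],"turn":[0,0,0],"claw":0},{"slide":[0.9,0,0],"turn":[0,0,0],"claw":0},{"slide":[0.5,0,-0.5],"turn":[0,0,0],"claw":0},{"slide":[0,0,-0.9],"turn":[0,0,0],"claw":0},{"slide":[0,0,-0.9],"turn":[0,0,0],"claw":0},{"slide":[0,0,-0.9],"turn":[0,0,0],"claw":0},{"slide":[0,0,-0.9],"turn":[0,0,0],"claw":0},{"slide":[0,0,-0.5],"turn":[0,0,0],"claw":0}]'
cat > look.py <<'E'
from h import *
import sys
p,d,K,E=cap("scene"); W=cloud(d,K,E)
q,_,_,_=cap("side"); f=lambda x:cv2.resize(x,(400,320),interpolation=cv2.INTER_CUBIC)
save(sys.argv[1],np.hstack([f(p[190:310,190:350]),f(q[205:345,280:400])]))
m=np.zeros(d.shape,bool);m[200:310,190:350]=1
h=cv2.cvtColor(p,cv2.COLOR_RGB2HSV)
q=W[m&(abs(W[...,2]-.098)<.006)&(h[...,1]>80)]; print(len(q),cv2.minAreaRect((q[:,:2]*1000).astype(np.float32)))
a=np.radians(-12.58);c,n=np.cos(a),np.sin(a)
w=W[m&(W[...,2]>.10)&(h[...,1]<60)]; l=(w[:,:2]-[.4973,-.1514])@np.array([[c,-n],[n,c]])
for s in(1,-1):
    k=(s*l[:,1]>.05)&(abs(l[:,0])<.03)&(w[:,2]<.14); print("end",s,k.sum(),"|y| range",np.percentile(abs(l[k,1]),[2,50,98]) if k.any() else 0,"zmax",w[k,2].max() if k.any() else 0)
E
python3 look.py clip1
```

```text
clock: 15.0
eef_pos: [0.5163, -0.0609, 0.0849]
tcp_rot: [0.779, 0.627, 0.001, -0.001]
contact_force: [2.2, 8.7, -0.5]
gripper_width: 0.0006
grip_force: 4.7
15.0 [ 0.5163 -0.0609  0.0849] yaw -12.384964826002289 zaxis [ 3.0e-04  2.8e-03 -1.0e+00] F [ 2.2  8.7 -0.5]
box frame [-0.00020767  0.09527603]
clock: 15.8
eef_pos: [0.5285, -0.0116, 0.2251]
tcp_rot: [0.78, 0.626, 0.001, 0.001]
contact_force: [-0.3, -0.5, -1.0]
gripper_width: 0.0001
grip_force: 0.0
1906 ((497.728271484375, -152.65037536621094), (157.77572631835938, 118.35762023925781), 77.43284606933594)
end 1 255 |y| range [0.05053999 0.06910312 0.08172532] zmax 0.12667873447057665
end -1 231 |y| range [0.1024505  0.11734196 0.13893425] zmax 0.11396973355192601
```

View pics/clip1.png

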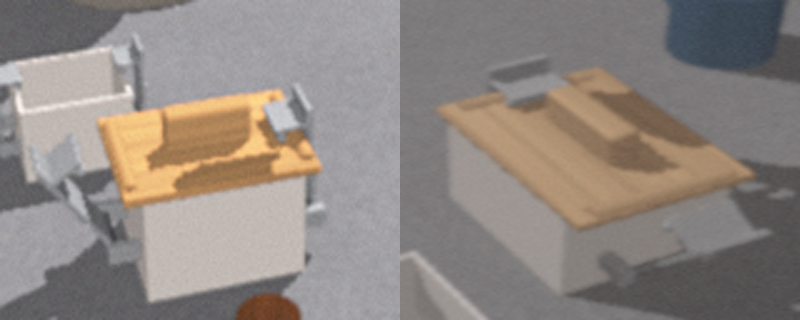

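The left clamp is upright and clipped by itself: its hook at (285,115) in the crop lies over the lid's bead with the gripper away. Next is the right clamp, at (65,175).

```bash
python3 -m jog '[{"slide":[-0.97,0,0],"turn":[0,0,0],"claw":0},{"slide":[-0.97,0,0],"turn":[0,0,0],"claw":0},{"slide":[-0.97,0,0],"turn":[0,0,0],"claw":0},{"slide":[-0.97,0,0],"turn":[0,0,0],"claw":0},{"slide":[-0.97,0,0],"turn":[0,0,0],"claw":0},{"slide":[-0.97,0,0],"turn":[0,0,0],"claw":0},{"slide":[-0.97,0,0],"turn":[0,0,0],"claw":0},{"slide":[-0.97,0,0],"turn":[0,0,0],"claw":0},{"slide":[-0.97,0,0],"turn":[0,0,0],"claw":0},{"slide":[-0.97,0,0],"turn":[0,0,0],"claw":0}]'
python3 -m jog '[{"slide":[-0.97,0,0],"turn":[0,0,0],"claw":0},{"slide":[0,0,0],"turn":[0,0,0],"claw":0},{"slide":[0,0,0],"turn":[0,0,0],"claw":0}]'; python3 st.py
```

```text
clock: 16.9
eef_pos: [0.4634, -0.2961, 0.2215]
tcp_rot: [0.78, 0.626, -0.001, -0.001]
contact_force: [0.6, -0.5, 0.5]
gripper_width: 0.0003
grip_force: 0.0
clock: 17.2
eef_pos: [0.4575, -0.3236, 0.2217]
tcp_rot: [0.78, 0.625, -0.001, -0.001]
contact_force: [0.8, 0.5, 0.7]
gripper_width: 0.0008
grip_force: 0.0
17.2 [ 0.4575 -0.3236  0.2217] yaw -12.605850964424555 zaxis [-2.2e-03  5.0e-04 -1.0e+00] F [0.8 0.5 0.7]
box frame [-0.00042247 -0.17398418]
```

```bash
python3 -m jog '[{"slide":[0,0,0.9],"turn":[0,0,0],"claw":0},{"slide":[0,0,0.9],"turn":[0,0,0],"claw":0},{"slide":[0,0,0.9],"turn":[0,0,0],"claw":0},{"slide":[0,0,0.9],"turn":[0,0,0],"claw":0},{"slide":[0,0,0.5],"turn":[0,0,0],"claw":0},{"slide":[0,0,0.4],"turn":[0,0,0],"claw":0},{"slide":[0,0,0],"turn":[0,0,0],"claw":0}]'; python3 st.py
python3 -m jog '[{"slide":[0.4,0,0],"turn":[0,0,0],"claw":0},{"slide":[0.4,0,0],"turn":[0,0,0],"claw":0},{"slide":[0.4,0,0],"turn":[0,0,0],"claw":0},{"slide":[0.4,0,0],"turn":[0,0,0],"claw":0},{"slide":[0.3,0,0],"turn":[0,0,0],"claw":0},{"slide":[0.2,0,0],"turn":[0,0,0],"claw":0}]'; python3 st.py
```

```text
clock: 17.9
eef_pos: [0.4578, -0.3217, 0.0862]
tcp_rot: [0.779, 0.627, -0.001, -0.002]
contact_force: [-1.0, -0.2, 0.3]
gripper_width: 0.0003
grip_force: 0.0
17.9 [ 0.4578 -0.3217  0.0862] yaw -12.412946810070405 zaxis [-0.0028  0.0018 -1.    ] F [-1.  -0.2  0.3]
box frame [-0.00051717 -0.17204249]
clock: 18.5
eef_pos: [0.4727, -0.2618, 0.0886]
tcp_rot: [0.78, 0.626, 0.0, 0.001]
contact_force: [-0.7, -3.6, 2.2]
gripper_width: 0.0005
grip_force: 1.8
18.5 [ 0.4727 -0.2618  0.0886] yaw -12.478035242106603 zaxis [ 0.0012 -0.0014 -1.    ] F [-0.7 -3.6  2.2]
box frame [ 0.00091718 -0.11036607]
```

```bash
python3 -m jog '[{"slide":[0.1,0,0],"turn":[0,0,0],"claw":0},{"slide":[0.1,0,0],"turn":[0,0,0],"claw":0},{"slide":[0.1,0,0],"turn":[0,0,0],"claw":0},{"slide":[0.1,0,0],"turn":[0,0,0],"claw":0},{"slide":[0,0,0],"turn":[0,0,0],"claw":0}]'; python3 st.py
python3 -m jog '[{"slide":[0.07,0,0],"turn":[0,0,0],"claw":0},{"slide":[0.07,0,0],"turn":[0,0,0],"claw":0},{"slide":[0,0,0],"turn":[0,0,0],"claw":0}]'; python3 st.py
```

```text
clock: 19.0
eef_pos: [0.4745, -0.2493, 0.0876]
tcp_rot: [0.78, 0.626, -0.0, -0.001]
contact_force: [-0.6, -0.2, -0.3]
gripper_width: 0.0006
grip_force: 0.0
19.0 [ 0.4745 -0.2493  0.0876] yaw -12.467482512390367 zaxis [-8.e-04  8.e-04 -1.e+00] F [-0.6 -0.2 -0.3]
box frame [-2.00519246e-05 -9.77938791e-02]
clock: 19.3
eef_pos: [0.4751, -0.2466, 0.0878]
tcp_rot: [0.78, 0.626, -0.0, 0.0]
contact_force: [-1.4, -4.9, -1.7]
gripper_width: 0.0001
grip_force: 2.3
19.3 [ 0.4751 -0.2466  0.0878] yaw -12.536669445237122 zaxis [-6.e-04 -7.e-04 -1.e+00] F [-1.4 -4.9 -1.7]
box frame [ 1.73485512e-06 -9.50294482e-02]
```

```bash
python3 -m jog '[{"slide":[0.06,0,0],"turn":[0,0,0],"claw":0},{"slide":[0,0,0],"turn":[0,0,0],"claw":0}]'
python3 -m jog '[{"slide":[-0.4,0,0],"turn":[0,0,0],"claw":0},{"slide":[-0.9,0,0],"turn":[0,0,0],"claw":0},{"slide":[-0.5,0,-0.5],"turn":[0,0,0],"claw":0},{"slide":[0,0,-0.9],"turn":[0,0,0],"claw":0},{"slide":[0,0,-0.9],"turn":[0,0,0],"claw":0},{"slide":[0,0,-0.9],"turn":[0,0,0],"claw":0},{"slide":[0,0,-0.9],"turn":[0,0,0],"claw":0},{"slide":[0,0,-0.5],"turn":[0,0,0],"claw":0},{"slide":[0,0,0],"turn":[0,0,0],"claw":0},{"slide":[0,0,0],"turn":[0,0,0],"claw":0}]'
python3 look.py clip2
```

```text
clock: 19.5
eef_pos: [0.4754, -0.2452, 0.0878]
tcp_rot: [0.78, 0.626, -0.001, 0.0]
contact_force: [-1.2, -5.7, -2.1]
gripper_width: 0.0007
grip_force: 2.8
clock: 20.5
eef_pos: [0.4642, -0.2967, 0.2255]
tcp_rot: [0.78, 0.626, 0.0, -0.0]
contact_force: [0.1, 0.4, -0.9]
gripper_width: 0.0003
grip_force: 0.0
1687 ((498.77862548828125, -151.08482360839844), (156.85714721679688, 119.8032455444336), 77.72775268554688)
end 1 254 |y| range [0.05411671 0.07211193 0.08486573] zmax 0.1274717584155699
end -1 242 |y| range [0.05200138 0.06910229 0.08249687] zmax 0.1273919601905471
```

View pics/clip2.png

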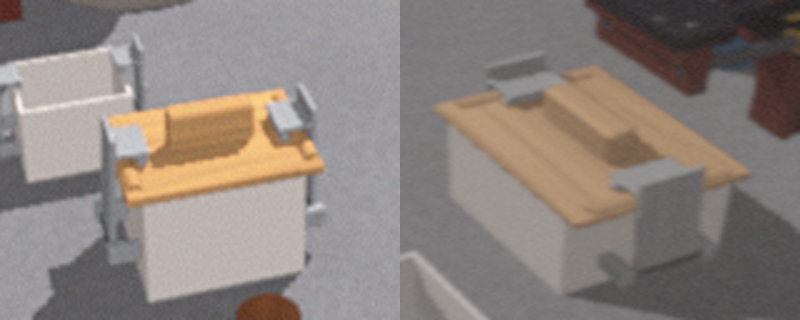

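Both clamps stand upright with their hooks over the beads, at (285,115) and (125,140), and the gripper is clear of everything. Handing in.

```bash
python3 -c "
from plant import job_done
print(job_done())"
```

```text
the job is handed in; nothing more can be done
None
```

The job is handed in at about 20.6 s on the robot's clock. In the last pictures the lid is home on the box, both clamps are clipped by themselves, and the robot is clear; I stayed clear of the mug, bowl and mill throughout. No verdict was returned.

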